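# Set the bench timer on its sloped stand

## Task

Pick up the white timer and set it on the narrow sloped blue plate of the timer stand: flat on the plate, centred across it, its bottom edge squarely down against the lip and its display the right way up for someone facing the stand. Keep hold of it until it lies flat on the plate, do not let it drop into place; then let go and back away. Leave the wash bottle, funnel, dropper bottle and flask standing where they are.

Things in the scene. Friction and masses are not known exactly. Their poses are not given: they have to be found in the camera images.
- timer: White bench timer: rounded slab 58 x 58 x 16 mm (body 14 mm, buttons above), about 60 g, display and three buttons on its upper face; lies flat on the worktop left or right of the sink. Origin: centre of its underside; z out of the display face, x towards the display's top edge (buttons lie towards -x), y to the reader's left.
- timer_center (a point): Centre of the timer, 8 mm above its underside; axes as timer. Grasp the timer across its two side faces (58 mm apart, along its y).
- timer_top_edge (a point): Middle of the timer's top edge: 29 mm from its centre along the timer's +x, at half thickness.
- stand: Timer stand, fixed to the worktop left or right of the sink: dark disc foot (84 mm across, 11 mm high), upright aluminium rod 12 mm thick, and on it a narrow sloped blue plate with a lip. Origin: centre of the foot's underside; -x is the front, to which the plate faces.
- stand_plate: Sloped blue plate: 40 mm wide (the timer overhangs 9 mm each side, so fingers pass beside it), 4 mm thick. Origin on its upper face, mid-width, at the foot of the lip, 78 mm above the worktop. x up the slope (35 degrees; plate ends at 60 mm), y left, z out of the face. The lip, on the -x side, stands 9 mm out. Seated timer: centre at x 29, y 0, z 8 mm, axes along the plate's.
- wash_bottle: White wash bottle with blue cap and spout, 67 mm across, 221 mm tall, loose; a bystander. Origin at the centre of its underside, z up.
- funnel: Blue funnel standing on its mouth, 71 mm across, 75 mm tall, loose; a bystander. Origin at the centre of its underside, z up.
- dropper_bottle: Amber dropper bottle with black bulb, 36 mm across, 98 mm tall, loose; a bystander. Origin at the centre of its underside, z up.
- flask_125: Clear conical flask, 67 mm across, 112 mm tall, loose; a bystander. Origin at the centre of its underside, z up.
Not all that is in view belongs to the job. What is shaped like the stand but orange or yellow is not meant.

How it is judged:
On the way:
1. the timer, still held, lies flat on the plate (within 11 degrees and 6 mm of its face) in the right place (angle between the z axis of timer and the z axis of stand_plate, either way round below 0.2 rad and z of timer_center in the frame of stand_plate between 0.003 and 0.014 m and x of timer_center in the frame of stand_plate between 0.02 and 0.038 m and y of timer_center in the frame of stand_plate between -0.012 and 0.012 m and contact force between the fingers and timer above 0.5 N), for 0.1 s.
At the end, for the whole second after the job is handed in: The timer rests on the sloped plate, let go and still: flat on it (within 11 degrees and 6 mm), centred across it within 12 mm, its bottom edge within 9 mm of the lip, turned no more than 12 degrees from square, display outward and right way up (angle between the z axis of timer and the z axis of stand_plate, either way round below 0.2 rad and z of timer_center in the frame of stand_plate between 0.003 and 0.014 m and x of timer_center in the frame of stand_plate between 0.02 and 0.038 m and y of timer_center in the frame of stand_plate between -0.012 and 0.012 m and angle between the x axis of timer and the x axis of stand_plate, either way round below 0.22 rad and x of timer_top_edge in the frame of stand_plate above 0.045 m and angle between timer's own z axis and vertical below 1 rad and linear speed of timer below 0.02 m/s and contact force between timer and stand_plate above 0.05 N); the robot touches nothing.
It fails at once if the wash bottle is knocked over or moved more than 30 mm (distance of wash_bottle from where it was at the start of the episode above 0.03 m or angle between wash_bottle's own z axis and vertical above 0.5 rad).
It fails at once if the funnel is knocked over or moved more than 30 mm (distance of funnel from where it was at the start of the episode above 0.03 m or angle between funnel's own z axis and vertical above 0.5 rad).
It fails at once if the dropper bottle is knocked over or moved more than 30 mm (distance of dropper_bottle from where it was at the start of the episode above 0.03 m or angle between dropper_bottle's own z axis and vertical above 0.5 rad).
It fails at once if the conical flask is knocked over or moved more than 30 mm (distance of flask_125 from where it was at the start of the episode above 0.03 m or angle between flask_125's own z axis and vertical above 0.5 rad).
It also fails if it takes over 38 s, if anything falls off the work surface, if the arm or the gripper's body presses on something with over 40 N, if the wrist force passes 120 N, or if a joint passes its speed limit or range.

## Robot

A 6-joint arm with a two-finger parallel gripper is mounted at the origin on a cart in front of the work surface, level with it; the furniture and walls round the work are solid. World frame = base frame: x ahead of the robot, y to its left, z up, the work surface at z = 0. Lengths are in m, angles in rad, forces in N, time in s.
With the tool pointing down it reaches from about 0.35 to 0.975 m from the base axis. Payload 7.1 kg.
Tool frame: the origin (TCP) lies between the finger pads; the fingertips stand 19 mm ahead of it and the grasp point (between the pads) is the TCP; z points along the fingers, y is the line along which they close (so a half turn about z gives the same grasp; the last joint's range is limited). The gripper opens to 88 mm and grips with 3 to 60 N. Pads are 20 mm wide; open, the fingers measure 115 mm over their backs; the gripper's body (75 mm by 178 mm) begins 61 mm behind the grasp point.
Start: joints at [-1.291, 0.423, 1.63, -0, 1.089, -0.019], TCP at [0.184, -0.597, 0.242] pointing down, gripper open.
Joint ranges: [-3, 3], [-0.9, 2.11], [0.09, 2.58], [-1.31, 4.45], [0.11, 2.69], [-2.54, 2.54]. Speed limits (rad/s): [2.39, 2.39, 3.01, 3.14, 3.14, 3.14].

## Interface

Orientations are given as a rotation vector (axis times angle).
In Python, from workcell import manip gives the robot as it stands. The module is installed in compiled form; this text tells all that it offers.
- The arm moves only by the tool jog_arm, never from a script. Its argument "series" is a list of rows, each a list of 3 entries, a list of its own where there are three numbers: the shift along the world's x, y, z in mm, then the turn, a rotation vector about the world's x, y, z in degrees, then the opening, from -1 (shut) to 1 (fully open), so that 0 is half open. A call has exactly 10 rows; each row shifts and turns the commanded pose from where the row before left it; what a row does not reach is not made up. A row lasts 1/8 s, in which the tool goes at most 62.5 mm and 10.7 degrees, less where a joint would pass 70% of its speed; a pose out of reach is approached as far as the arm can. A call with a gripper value outside its range is refused whole. The fingers move at their own pace and stop on an object; "grip_force" is the grip in N (left out, the last holds). Time passes only in rows, so rows that do not move let the fingers close, or fill a call up. It gives the time, the measured TCP pose, the force, the opening and the grip force at its end, in the units of the state.
- manip.sense(): the state, without advancing time (a new reading comes with each control period).
- manip.camera(name): name is "side" or "top" or "wrist"; returns the picture (480x640x3 uint8, red, green, blue); there is no depth.
- manip.camera_info(name): a dict with "fov_y" (degrees; the focal length in pixels is half the picture's height over the tangent of half this angle, whatever the lens; pixels are square), "cx", "cy" (the principal point, pixels), "k1" (the pictures are not rectified: a ray, as slopes to the right and down, at radius r is drawn at 1 + k1 r^2 times it, then the intrinsics apply), "world_from_camera" (4x4, takes a point from camera to world coordinates); the wrist camera has in their place "hand_eye" (4x4, takes a point from camera to tool coordinates, whose origin is the TCP and whose axes are the flange's). Camera axes: x right, y down, z forward; pixel columns grow to the right and rows downward; lengths in m; the calibration is good to about 2 mm. A picture is of the moment at which its call begins: read the wrist's pose just before it. camera_info takes no time and is no camera call.
- manip.hand_in(): hands the job in; it is judged then, once.
Trained networks look in the newest picture that a camera, given by its name, has taken for a name from the list of things; names that differ only in an ending like _2 or _b are one class to them, and where a whole thing is asked for, a point or a joint stands for the part that bears it (a point fixed in the world has none). Each returns a list of dicts, best first, with "confidence" (0 to 1); they miss things now and then, are a little off and sometimes report something else, mostly with a low value. They report only what shows in the picture. A call takes as long as a camera call. They do not tell look-alikes from the thing itself.
- manip.find_in(camera, target): "point" ([x, y, z] in m, in the coordinates of the camera as it stood for that picture, good to about 4 mm: the middle of the surface that is visible of it).
The state is a dict: "t": time; "joint_positions": joint angles; "qvel": joint speeds; "effort": joint torques, N m; "tcp_pos": TCP position; "tool_rot": TCP orientation; "force": force on the tool from outside, world axes, zero at the start; "ft_torque": the same for the moment, N m; "width": finger opening in m; "grasp_force": force on a finger pad.
Only numpy, scipy, OpenCV 4.12 (cv2) and the standard library are available. Lean on these libraries where they do the work, as an engineer would, in place of code of your own. Each camera call takes 0.05 s, during which the arm holds its last target. There are 200 camera calls.

## Working session

There is one attempt and no reset: what is moved stays moved. The work goes in short steps, Python scripts to look and compute and a tool call to move; the robot and the scene stay as the last step left them, time stands still between calls to the robot, and variables do not carry over. Pictures are saved under pics/ and viewed, at most 10 in all, crops included, and the job is handed in when it is done.

Besides the shell and the picture viewer there is one more tool, called after "Emit:" in YAML: its name, and indented under it one key for each argument. jog_arm: Moves the arm, as the interface text tells. Its arguments: {"type":"object","properties":{"series":{"type":"array"},"grip_force":{"type":"number"}},"required":["series"]}

```bash
mkdir -p pics
cat > h.py <<'E'
import numpy as np,cv2
from scipy.spatial.transform import Rotation as R
from workcell import manip
def cam(name):
    s=manip.sense(); i=manip.camera_info(name); im=manip.camera(name)
    if 'hand_eye' in i:
        T=np.eye(4);T[:3,:3]=R.from_rotvec(s['tool_rot']).as_matrix();T[:3,3]=s['tcp_pos'];W=T@np.array(i['hand_eye'])
    else: W=np.array(i['world_from_camera'])
    return im,i,W
def ray(i,W,u,v):
    f=240/np.tan(np.radians(i['fov_y'])/2)
    K=np.array([[f,0,i['cx']],[0,f,i['cy']],[0,0,1.]])
    p=cv2.undistortPoints(np.array([[[u,v]]],float),K,np.array([i['k1'],0,0,0.]))[0,0]
    return W[:3,3],W[:3,:3]@np.array([p[0],p[1],1])
def atz(i,W,u,v,z):
    o,d=ray(i,W,u,v);return o+d*(z-o[2])/d[2]
def proj(i,W,P):
    f=240/np.tan(np.radians(i['fov_y'])/2)
    q=np.linalg.inv(W)@np.append(P,1);a=q[:2]/q[2];a=a*(1+i['k1']*(a@a))
    return a*f+[i['cx'],i['cy']]
def save(n,im): cv2.imwrite('pics/'+n,im[:,:,::-1])
def find(name,W,t):
    return [(np.round((W@np.append(d['point'],1))[:3],3).tolist(),round(d['confidence'],2)) for d in manip.find_in(name,t)]
E
python3 - <<'E'
from h import *
np.set_printoptions(precision=3,suppress=True)
for n in ['top','side']:
    im,i,W=cam(n); save(n+'.png',im); print(n,i['fov_y'],W)
    for t in ['timer','stand','stand_plate','wash_bottle','funnel','dropper_bottle','flask_125']: print(t,find(n,W,t))
s=manip.sense();print(s)
E
```

```text
top 53.527052870511554 [[ 0.019 -0.995  0.096  0.469]
 [-1.    -0.02  -0.011 -0.155]
 [ 0.013 -0.095 -0.995  1.568]
 [ 0.     0.     0.     1.   ]]
timer [([0.485, 0.282, 0.017], 0.84)]
stand [([0.477, -0.304, 0.009], 0.83), ([0.527, -0.646, 0.008], 0.78), ([0.457, -0.435, 0.01], 0.66)]
stand_plate [([0.471, -0.314, 0.092], 0.62), ([0.525, -0.654, 0.091], 0.57), ([0.451, -0.441, 0.095], 0.56)]
wash_bottle [([0.658, -0.242, 0.133], 0.67)]
funnel [([0.575, -0.458, 0.016], 0.7)]
dropper_bottle [([0.735, 0.217, 0.052], 0.57)]
flask_125 [([0.688, 0.327, 0.05], 0.94)]
side 45.352108795991825 [[ 0.958 -0.105  0.267  0.187]
 [-0.286 -0.38   0.88  -1.543]
 [ 0.009 -0.919 -0.394  0.696]
 [ 0.     0.     0.     1.   ]]
timer [([0.483, 0.273, 0.02], 0.51)]
stand [([0.526, -0.654, 0.013], 0.96), ([0.467, -0.315, 0.067], 0.67), ([0.455, -0.448, 0.015], 0.57)]
stand_plate [([0.457, -0.446, 0.095], 0.78), ([0.526, -0.65, 0.089], 0.58)]
wash_bottle [([0.653, -0.269, 0.092], 0.87)]
funnel []
dropper_bottle [([0.733, 0.217, 0.049], 0.69)]
flask_125 [([0.682, 0.322, 0.052], 0.65)]
{'t': 0.8, 'joint_positions': array([-1.291,  0.423,  1.63 ,  0.   ,  1.089, -0.019]), 'qvel': array([ 0.001,  0.   ,  0.002,  0.   , -0.   ,  0.001]), 'effort': array([  0.001, -54.452, -27.404,   0.064,   0.017,  -0.   ]), 'tcp_pos': array([ 0.184, -0.597,  0.242]), 'tool_rot': array([-3.107, -0.468,  0.   ]), 'force': array([ 0.672, -0.602, -0.58 ]), 'ft_torque': array([-0.018,  0.015, -0.004]), 'grasp_force': 0.0, 'width': 0.08773476928116253}
```

View pics/top.png

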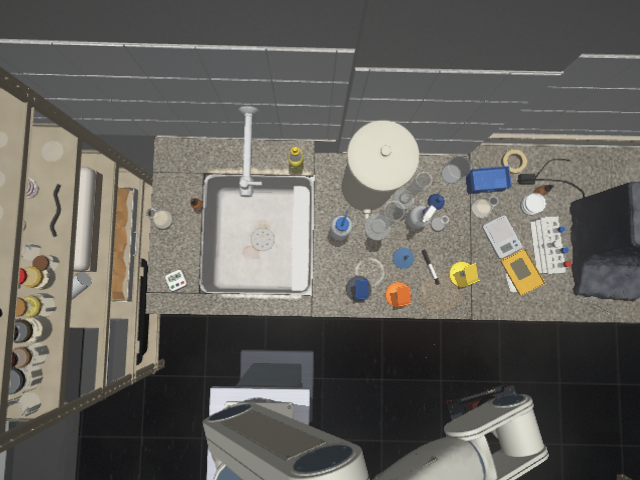

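View pics/side.png

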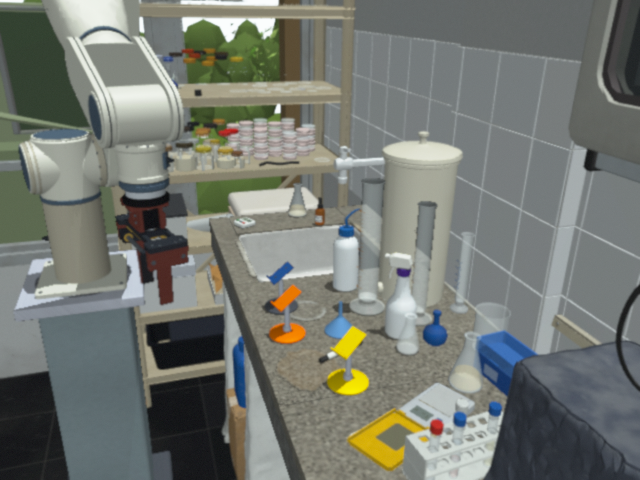

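The top view shows the white timer at (175,281), left of the sink. The blue stand is at (361,288), with the orange one at (398,294) and the yellow one at (464,274). The side view shows the blue stand at (282,275), nearest the robot. I'll move up near the blue stand for a wrist look, on the way to the timer.

Emit:
jog_arm:
  series:
    - [[20, 27, 11], [0, 0, 0], 1]
    - [[20, 27, 11], [0, 0, 0], 1]
    - [[20, 27, 11], [0, 0, 0], 1]
    - [[20, 27, 11], [0, 0, 0], 1]
    - [[20, 27, 11], [0, 0, 0], 1]
    - [[20, 27, 11], [0, 0, 0], 1]
    - [[20, 27, 11], [0, 0, 0], 1]
    - [[20, 27, 11], [0, 0, 0], 1]
    - [[20, 27, 11], [0, 0, 0], 1]
    - [[0, 0, 0], [0, 0, 0], 1]

```text
t: 2.05
tcp_pos: [0.3652, -0.3533, 0.3416]
tool_rot: [3.105, 0.472, 0.002]
force: [-0.6, -0.1, -0.1]
width: 0.0881
grasp_force: 0.0
```

Run:
```python
from h import *
np.set_printoptions(precision=3,suppress=True)
im,i,W=cam('wrist'); save('w1.png',im); np.save('W1.npy',W); s=manip.sense()
print(i,W);print(s['tcp_pos'],R.from_rotvec(s['tool_rot']).as_matrix(),s['joint_positions'],s['t'])
for t in ['stand','stand_plate']: print(t,find('wrist',W,t))
```

```text
{'fov_y': 70.37288231641868, 'cx': 326.74373560558456, 'cy': 241.20000457577007, 'k1': -0.05560308648233825, 'hand_eye': array([[ 0.   , -0.963, -0.268,  0.073],
       [ 1.   ,  0.   ,  0.   ,  0.   ],
       [-0.   , -0.268,  0.963, -0.145],
       [ 0.   ,  0.   ,  0.   ,  1.   ]])} [[ 0.297 -0.92  -0.254  0.435]
 [-0.955 -0.286 -0.081 -0.332]
 [ 0.002  0.267 -0.964  0.487]
 [ 0.     0.     0.     1.   ]]
[ 0.364 -0.354  0.341] [[ 0.955  0.296  0.001]
 [ 0.296 -0.955 -0.001]
 [ 0.     0.001 -1.   ]] [-0.794  0.139  1.78  -0.     1.221  0.476] 2.1
stand [([0.455, -0.435, 0.083], 0.92), ([0.53, -0.649, 0.014], 0.72), ([0.475, -0.32, 0.088], 0.69)]
stand_plate [([0.457, -0.443, 0.093], 0.94), ([0.479, -0.315, 0.099], 0.62), ([0.526, -0.653, 0.092], 0.58)]
```

View pics/w1.png

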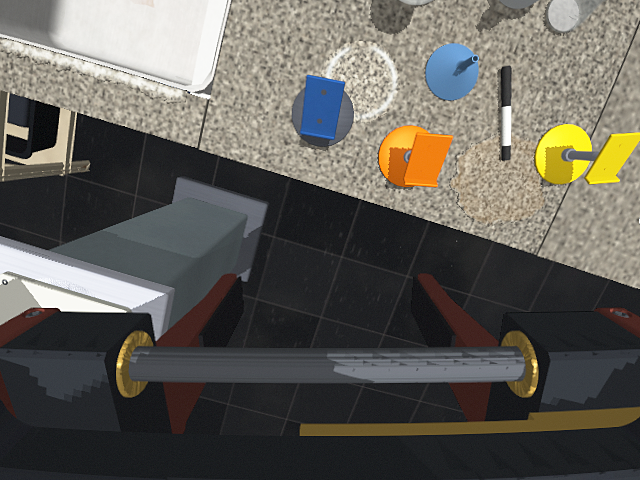

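The wrist view shows the blue plate with its upper-end corners near (308,75) and (344,81). Its lip is at (301,132)–(336,139), and the foot is around (323,117). I'll fit the plate pose from its corners.

```bash
cat > fit.py <<'E'
from h import *
from scipy.optimize import least_squares
np.set_printoptions(precision=4,suppress=True)
a=np.radians(35)
def plate(p):
    Rz=R.from_euler('z',p[2]).as_matrix()
    Rp=Rz@np.array([[np.cos(a),0,-np.sin(a)],[0,1,0],[np.sin(a),0,np.cos(a)]])
    return Rp,np.array([p[0],p[1],0.078])
def fit(im,i,W,x0,box):
    h=cv2.cvtColor(im,cv2.COLOR_RGB2HSV);m=cv2.inRange(h,(105,150,60),(125,255,255))
    k=np.zeros_like(m);k[box[1]:box[3],box[0]:box[2]]=1;m=m*k
    c=max(cv2.findContours(m,cv2.RETR_EXTERNAL,cv2.CHAIN_APPROX_NONE)[0],key=cv2.contourArea)
    pix=c[:,0,:].astype(float)
    # silhouette hull of model boxes
    B=np.array([[x,y,z] for x in(0,.06) for y in(-.02,.02) for z in(-.004,0)]+[[x,y,z] for x in(0,-.004) for y in(-.02,.02) for z in(-.004,.009)])
    def res(p):
        Rp,o=plate(p)
        H=cv2.convexHull(np.array([proj(i,W,Rp@b+o) for b in B],np.float32))
        return [cv2.pointPolygonTest(H,tuple(q),True) for q in pix]
    r=least_squares(res,x0,diff_step=1e-3,loss='soft_l1')
    return r.x,np.sqrt(np.mean(r.fun**2)),cv2.boundingRect(c)
E
python3 - <<'E'
from fit import *
im=cv2.imread('pics/w1.png')[:,:,::-1].copy();W=np.load('W1.npy');i=manip.camera_info('wrist')
for y in(-.4,0,.4): print(fit(im,i,W,[.46,-.315,y],(280,60,370,160)))
print('foot',atz(i,W,323,117,.011))
ti=cv2.imread('pics/top.png')[:,:,::-1]
i=manip.camera_info('top');W=np.array(i['world_from_camera'])
print('timer',atz(i,W,175,281,.014))
save('c.png',cv2.resize(ti[255:310,145:205],None,fx=8,fy=8,interpolation=cv2.INTER_CUBIC))
E
```

```text
(array([ 0.4508, -0.3171,  0.1197]), np.float64(1.1323723876538294), (300, 75, 45, 65))
(array([ 0.4508, -0.3142,  0.    ]), np.float64(1.8685284459332634), (300, 75, 45, 65))
(array([ 0.4508, -0.3173,  0.1256]), np.float64(1.1315249726949552), (300, 75, 45, 65))
foot [ 0.4712 -0.3162  0.011 ]
timer [0.4865 0.2831 0.014 ]
```

Emit:
jog_arm:
  series:
    - [[6, 59, 0], [0, 0, 0], 1]
    - [[6, 59, 0], [0, 0, 0], 1]
    - [[6, 59, 0], [0, 0, 0], 1]
    - [[6, 59, 0], [0, 0, 0], 1]
    - [[6, 59, 0], [0, 0, 0], 1]
    - [[6, 59, 0], [0, 0, 0], 1]
    - [[6, 59, 0], [0, 0, 0], 1]
    - [[6, 59, 0], [0, 0, 0], 1]
    - [[6, 59, -20], [0, 0, 0], 1]
    - [[0, 59, -20], [0, 0, 0], 1]

```text
t: 3.45
tcp_pos: [0.4188, 0.2368, 0.3]
tool_rot: [3.107, 0.465, 0.001]
force: [0.3, -0.5, 0.9]
width: 0.0883
grasp_force: 0.0
```

Run:
```python
from h import *
np.set_printoptions(precision=3,suppress=True)
im,i,W=cam('wrist'); save('w2.png',im); np.save('W2.npy',W); s=manip.sense()
print(s['tcp_pos'],s['qvel'],s['joint_positions'],s['t'])
for t in ['timer']: print(t,find('wrist',W,t))
```

```text
[0.418 0.242 0.297] [-0.096 -0.05   0.05  -0.028  0.076 -0.164] [0.498 0.143 1.88  0.003 1.12  1.768] 3.5
timer [([0.495, 0.279, 0.017], 0.86)]
```

View pics/w2.png

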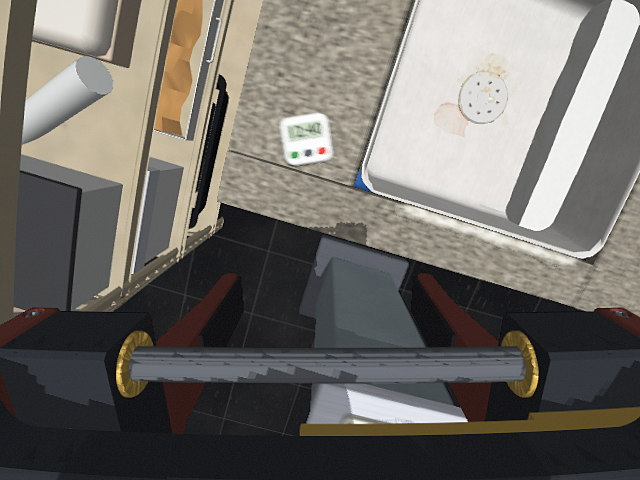

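The wrist view shows the timer at about (305,139), with its display up in the picture and its buttons below. Tool x is nearly aligned with timer x. I'll fit its rectangle.

```bash
cat > tim.py <<'E'
from h import *
def timer(im,i,W,box,z=.013):
    g=im.min(2);m=np.zeros(g.shape,np.uint8)
    x0,y0,x1,y1=box;m[y0:y1,x0:x1]=(g[y0:y1,x0:x1]>195)*255
    c=max(cv2.findContours(m,cv2.RETR_EXTERNAL,cv2.CHAIN_APPROX_NONE)[0],key=cv2.contourArea)
    P=np.array([atz(i,W,u,v,z)[:2]*1000 for u,v in c[:,0,:]],np.float32)
    return cv2.minAreaRect(P)
E
python3 - <<'E'
from tim import *
im=cv2.imread('pics/w2.png')[:,:,::-1].copy();W=np.load('W2.npy');i=manip.camera_info('wrist')
print(timer(im,i,W,(270,100,345,175)))
s=manip.sense();print(s['tcp_pos'],R.from_rotvec(s['tool_rot']).as_matrix())
E
```

```text
((491.1195373535156, 285.1651611328125), (56.332183837890625, 58.109718322753906), 25.559791564941406)
[0.41735799 0.23863894 0.29817923] [[ 9.54663082e-01  2.97669306e-01 -3.37416514e-03]
 [ 2.97668175e-01 -9.54669024e-01 -8.44018646e-04]
 [-3.47244938e-03 -1.98628139e-04 -9.99993951e-01]]
```

Emit:
jog_arm:
  series:
    - [[10, 6, -24], [0, 0, 1], 1]
    - [[10, 6, -24], [0, 0, 1], 1]
    - [[10, 6, -24], [0, 0, 1], 1]
    - [[10, 6, -24], [0, 0, 1], 1]
    - [[10, 6, -24], [0, 0, 1], 1]
    - [[10, 6, -24], [0, 0, 1], 1]
    - [[8, 6, -24], [0, 0, 1], 1]
    - [[6, 6, -20], [0, 0, 1], 1]
    - [[0, 0, 0], [0, 0, 0], 1]
    - [[0, 0, 0], [0, 0, 0], 1]

```text
t: 4.8
tcp_pos: [0.4924, 0.2827, 0.1131]
tool_rot: [3.067, 0.681, -0.0]
force: [-0.2, -0.2, 0.2]
width: 0.0876
grasp_force: 0.0
```

Run:
```python
from h import *
np.set_printoptions(precision=3,suppress=True)
im,i,W=cam('wrist'); save('w3.png',im); np.save('W3.npy',W); s=manip.sense()
print(s['tcp_pos'],R.from_rotvec(s['tool_rot']).as_matrix(),s['joint_positions'],s['t'])
print(find('wrist',W,'timer'), proj(i,W,[.491,.285,.014]))
```

```text
[0.492 0.283 0.113] [[ 0.906  0.424  0.001]
 [ 0.424 -0.906  0.   ]
 [ 0.001  0.    -1.   ]] [ 0.501  0.519  1.836 -0.     0.786  1.634] 4.85
[([0.494, 0.278, 0.019], 0.62)] [322.453 248.336]
```

View pics/w3.png

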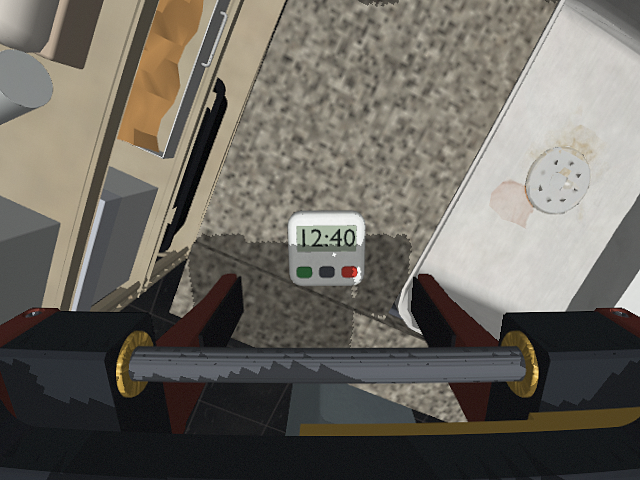

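The timer is centred at (327,249) between the fingers and square to the tool. I'll descend and grip.

Emit:
jog_arm:
  series:
    - [[-1, 1, -20], [0, 0, 0], 1]
    - [[0, 0, -20], [0, 0, 0], 1]
    - [[0, 0, -20], [0, 0, 0], 1]
    - [[0, 0, -15], [0, 0, 0], 1]
    - [[0, 0, -10], [0, 0, 0], 1]
    - [[0, 0, -6], [0, 0, 0], 1]
    - [[0, 0, 0], [0, 0, 0], 1]
    - [[0, 0, 0], [0, 0, 0], -0.2]
    - [[0, 0, 0], [0, 0, 0], -0.5]
    - [[0, 0, 0], [0, 0, 0], -0.5]
  grip_force: 25

```text
t: 6.15
tcp_pos: [0.4912, 0.2847, 0.022]
tool_rot: [-3.066, -0.683, -0.001]
force: [0.1, -0.7, 0.7]
width: 0.0611
grasp_force: 0.4
```

Emit:
jog_arm:
  series:
    - [[0, 0, 0], [0, 0, 0], -0.5]
    - [[0, 0, 0], [0, 0, 0], -0.5]
    - [[0, 0, 0], [0, 0, 0], -0.5]
    - [[0, 0, 0], [0, 0, 0], -0.5]
    - [[0, 0, 10], [0, 0, 0], -0.5]
    - [[0, 0, 20], [0, 0, 0], -0.5]
    - [[0, 0, 30], [0, 0, 0], -0.5]
    - [[0, 0, 30], [0, 0, 0], -0.5]
    - [[0, 0, 0], [0, 0, 0], -0.5]
    - [[0, 0, 0], [0, 0, 0], -0.5]

```text
t: 7.4
tcp_pos: [0.4907, 0.2845, 0.1118]
tool_rot: [-3.066, -0.683, -0.0]
force: [-0.7, -0.6, -0.7]
width: 0.0577
grasp_force: 25.0
```

Run:
```python
from h import *
np.set_printoptions(precision=3,suppress=True)
im,i,W=cam('wrist'); save('w4.png',im); np.save('W4.npy',W); s=manip.sense()
print(s['tcp_pos'],R.from_rotvec(s['tool_rot']).as_matrix(),s['width'],s['grasp_force'],s['t'])
T=W@np.linalg.inv(i['hand_eye'])
for z in(.010,.014,.018): print(z,proj(i,W,(T@[0,0,z,1])[:3]))
```

```text
[0.49  0.284 0.111] [[ 0.905  0.425 -0.001]
 [ 0.425 -0.905 -0.001]
 [-0.001  0.    -1.   ]] 0.057769904956141385 24.999744594097137 7.45
0.01 [325.756 299.379]
0.014 [325.777 295.989]
0.018 [325.797 292.746]
```

View pics/w4.png

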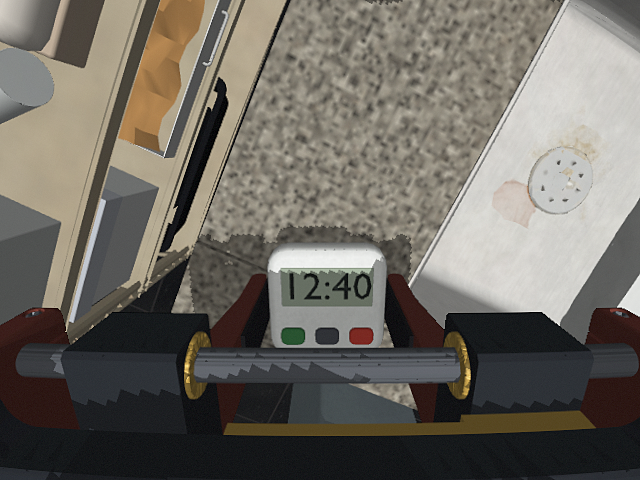

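The timer is held squarely, with the display at (327,288). I'll carry it up and across to hover before the stand and look again.

Emit:
jog_arm:
  series:
    - [[-5, -10, 50], [0, 0, 0], -0.5]
    - [[-5, -20, 50], [0, 0, 0], -0.5]
    - [[-10, -40, 40], [0, 0, -2], -0.5]
    - [[-10, -55, 25], [0, 0, -2], -0.5]
    - [[-10, -55, 15], [0, 0, -2], -0.5]
    - [[-10, -55, 10], [0, 0, -2], -0.5]
    - [[-10, -55, 0], [0, 0, -2], -0.5]
    - [[-10, -55, 0], [0, 0, -2], -0.5]
    - [[-10, -55, 0], [0, 0, -2], -0.5]
    - [[-10, -55, 0], [0, 0, -2], -0.5]

```text
t: 8.7
tcp_pos: [0.4, -0.1719, 0.3008]
tool_rot: [-3.131, -0.248, 0.002]
force: [1.2, -0.4, -0.1]
width: 0.0576
grasp_force: 25.0
```

Emit:
jog_arm:
  series:
    - [[-10, -50, 0], [0, 0, -2], -0.5]
    - [[-10, -50, 0], [0, 0, 0], -0.5]
    - [[-5, -35, 0], [0, 0, 0], -0.5]
    - [[-5, -15, 0], [0, 0, 0], -0.5]
    - [[0, -5, 0], [0, 0, 0], -0.5]
    - [[0, 0, 0], [0, 0, 0], -0.5]
    - [[0, 0, 0], [0, 0, 0], -0.5]
    - [[0, 0, 0], [0, 0, 0], -0.5]
    - [[0, 0, 0], [0, 0, 0], -0.5]
    - [[0, 0, 0], [0, 0, 0], -0.5]

```text
t: 9.95
tcp_pos: [0.3711, -0.3252, 0.3018]
tool_rot: [3.135, 0.196, 0.0]
force: [0.3, -1.1, -1.3]
width: 0.0577
grasp_force: 25.0
```

Run:
```python
from fit import *
im,i,W=cam('wrist'); save('w5.png',im); np.save('W5.npy',W); s=manip.sense()
Rt=R.from_rotvec(s['tool_rot']).as_matrix()
print(s['tcp_pos'],Rt,s['width'],s['grasp_force'],s['t'],s['joint_positions'])
u,v=proj(i,W,[.471,-.316,.09]).astype(int);print(u,v)
r=fit(im,i,W,[.4508,-.3173,.12],(max(u-60,0),max(v-60,0),u+60,v+60));print(r)
T=W@np.linalg.inv(i['hand_eye'])
for x in(-.029,.029): print(x,proj(i,W,(T@[x,0,.008,1])[:3]))
```

```text
[ 0.3711 -0.3253  0.3018] [[ 0.9923  0.1241  0.0001]
 [ 0.1241 -0.9923 -0.0001]
 [ 0.0001  0.0001 -1.    ]] 0.057703243304173785 24.999863505363464 10.0 [-0.7439  0.1556  1.8542  0.      1.1316  0.7025]
329 119
(array([ 0.451 , -0.3167,  0.1191]), np.float64(1.0820088514186084), (307, 83, 43, 65))
-0.029 [325.8148 352.4735]
0.029 [325.7291 244.8629]
```

View pics/w5.png

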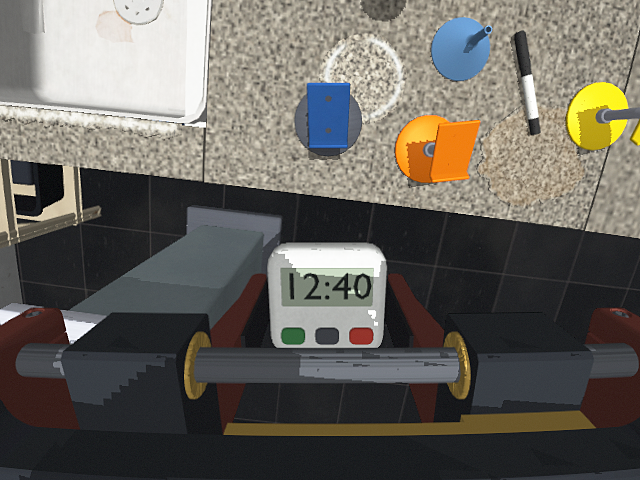

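Both fits agree: plate origin (0.451, -0.317), yaw 0.119, square with the tool. The picture shows the plate at (328,115). I'll tilt 35° and go to the pre-place pose 60 mm off the plate.

Emit:
jog_arm:
  series:
    - [[7, 1, -17], [0.55, -4.35, 0], -0.5]
    - [[7, 1, -17], [0.55, -4.35, 0], -0.5]
    - [[7, 1, -17], [0.55, -4.35, 0], -0.5]
    - [[7, 1, -17], [0.55, -4.35, 0], -0.5]
    - [[7, 1, -17], [0.55, -4.35, 0], -0.5]
    - [[7, 1, -17], [0.55, -4.35, 0], -0.5]
    - [[8, 0, -18], [0.55, -4.35, 0], -0.5]
    - [[8, 0, -19], [0.55, -4.35, 0], -0.5]
    - [[0, 0, 0], [0, 0, 0], -0.5]
    - [[0, 0, 0], [0, 0, 0], -0.5]

```text
t: 11.25
tcp_pos: [0.4291, -0.3197, 0.1632]
tool_rot: [-2.955, -0.184, -0.932]
force: [0.4, -1.3, 0.5]
width: 0.058
grasp_force: 25.0
```

```bash
cat > st.py <<'E'
from fit import *
s=manip.sense();Rp,o=plate([.451,-.3167,.119])
Rt=R.from_rotvec(s['tool_rot']).as_matrix()@np.diag([1,-1,-1])
c=s['tcp_pos']-.014*Rp[:,2]
print('timer in plate mm',(Rp.T@(c-o))*1000,'tool err deg (world)',np.degrees(R.from_matrix(Rp@Rt.T).as_rotvec()))
print('to go mm',((o+Rp@[.031,0,.022])-s['tcp_pos'])*1000,s['force'],s['width'],s['grasp_force'],s['t'])
E
python3 st.py
python3 - <<'E'
from h import *
im,i,W=cam('wrist'); save('w6.png',im)
E
```

```text
timer in plate mm [30.7532 -0.4151 68.4773] tool err deg (world) [-0.0463  0.004  -0.3141]
to go mm [ 34.5945   4.5544 -49.3985] [ 0.4178 -1.3295  0.4623] 0.0579703280614804 25.000133514404297 11.25
```

View pics/w6.png

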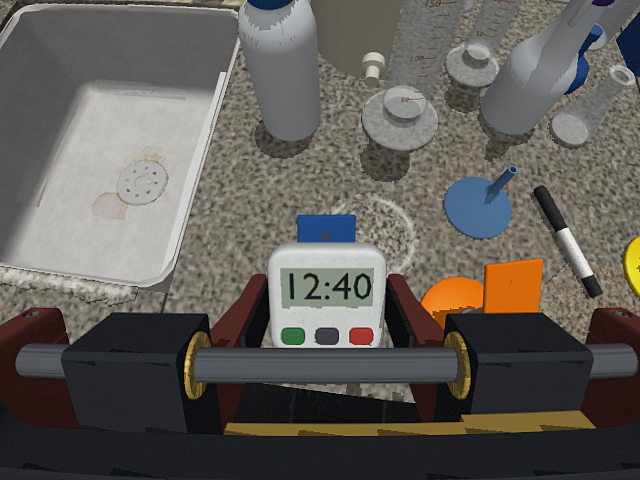

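The plate is centred behind the timer at (326,228). I'll advance along the plate normal, slightly upslope so the bottom edge clears the lip.

Emit:
jog_arm:
  series:
    - [[7, 1, -7], [0, 0, 0], -0.5]
    - [[6, 1, -7], [0, 0, 0], -0.5]
    - [[5, 1, -7], [0, 0, 0], -0.5]
    - [[5, 1, -7], [0, 0, 0], -0.5]
    - [[4, 0, -5], [0, 0, 0], -0.5]
    - [[2, 0, -3], [0, 0, 0], -0.5]
    - [[2, 0, -3], [0, 0, 0], -0.5]
    - [[0, 0, 0], [0, 0, 0], -0.5]
    - [[0, 0, 0], [0, 0, 0], -0.5]
    - [[0, 0, 0], [0, 0, 0], -0.5]

```text
t: 12.55
tcp_pos: [0.46, -0.3155, 0.1239]
tool_rot: [-2.954, -0.184, -0.934]
force: [0.4, 0.1, -0.7]
width: 0.0578
grasp_force: 25.0
```

```bash
python3 st.py
```

```text
timer in plate mm [33.7348  0.1639 18.3979] tool err deg (world) [-0.0473  0.0816 -0.3085]
to go mm [  3.7169   0.2793 -10.086 ] [ 0.3529  0.0731 -0.6713] 0.05781800320263767 25.00007003545761 12.55
```

Emit:
jog_arm:
  series:
    - [[0.6, 0.1, -0.9], [0, 0, 0], -0.5]
    - [[0.6, 0.1, -0.9], [0, 0, 0], -0.5]
    - [[0.6, 0.1, -0.9], [0, 0, 0], -0.5]
    - [[0.6, 0.1, -0.9], [0, 0, 0], -0.5]
    - [[0.6, 0.1, -0.8], [0, 0, 0], -0.5]
    - [[0.6, 0.1, -0.8], [0, 0, 0], -0.5]
    - [[0.6, 0, -0.8], [0, 0, 0], -0.5]
    - [[0.6, 0, -0.8], [0, 0, 0], -0.5]
    - [[0.6, 0, -0.8], [0, 0, 0], -0.5]
    - [[0, 0, 0], [0, 0, 0], -0.5]

```text
t: 13.8
tcp_pos: [0.4654, -0.3147, 0.116]
tool_rot: [-2.954, -0.184, -0.933]
force: [-0.7, -0.8, 0.2]
width: 0.0576
grasp_force: 25.0
```

```bash
python3 st.py
```

```text
timer in plate mm [33.7154  0.2592  8.8107] tool err deg (world) [-0.0657  0.0668 -0.3212]
to go mm [-1.7161 -0.4662 -2.2216] [-0.6612 -0.7939  0.193 ] 0.05764443634526066 24.999974370002747 13.8
```

Emit:
jog_arm:
  series:
    - [[0.2, 0, -0.3], [0, 0, 0], -0.5]
    - [[0.2, 0, -0.3], [0, 0, 0], -0.5]
    - [[0.2, 0, -0.3], [0, 0, 0], -0.5]
    - [[0.2, 0, -0.3], [0, 0, 0], -0.5]
    - [[0.2, 0, -0.3], [0, 0, 0], -0.5]
    - [[0, 0, 0], [0, 0, 0], -0.5]
    - [[0, 0, 0], [0, 0, 0], -0.5]
    - [[0, 0, 0], [0, 0, 0], -0.5]
    - [[0, 0, 0], [0, 0, 0], -0.5]
    - [[0, 0, 0], [0, 0, 0], -0.5]

```text
t: 15.05
tcp_pos: [0.4659, -0.3148, 0.1154]
tool_rot: [-2.954, -0.184, -0.935]
force: [-11.5, 1.5, 14.0]
width: 0.0578
grasp_force: 25.0
```

```bash
python3 st.py
```

```text
timer in plate mm [33.7227  0.1681  8.0366] tool err deg (world) [-0.0437  0.1115 -0.3022]
to go mm [-2.1737 -0.4292 -1.5917] [-11.4593   1.4802  14.0068] 0.057803074651883335 25.002901554107666 15.05
```

Contact is exactly at the expected depth (18 N along the plate normal). I'll ease the pressure and slide it down towards the lip.

Emit:
jog_arm:
  series:
    - [[-0.2, 0, 0.2], [0, 0, 0], -0.5]
    - [[-0.4, -0.1, -0.3], [0, 0, 0], -0.5]
    - [[-0.4, 0, -0.3], [0, 0, 0], -0.5]
    - [[-0.4, 0, -0.3], [0, 0, 0], -0.5]
    - [[-0.4, -0.1, -0.3], [0, 0, 0], -0.5]
    - [[-0.4, 0, -0.3], [0, 0, 0], -0.5]
    - [[-0.4, 0, -0.3], [0, 0, 0], -0.5]
    - [[-0.4, -0.1, -0.3], [0, 0, 0], -0.5]
    - [[0, 0, 0], [0, 0, 0], -0.5]
    - [[0, 0, 0], [0, 0, 0], -0.5]

```text
t: 16.3
tcp_pos: [0.4649, -0.3153, 0.1147]
tool_rot: [-2.952, -0.185, -0.94]
force: [-1.1, 3.0, 13.9]
width: 0.0579
grasp_force: 25.0
```

```bash
python3 st.py
```

```text
timer in plate mm [32.4604 -0.274   8.0643] tool err deg (world) [-0.0465  0.3121 -0.3587]
to go mm [-1.1837  0.1344 -0.8903] [-1.0726  3.0178 13.8583] 0.05788172860914981 25.001893937587738 16.3
```

Emit:
jog_arm:
  series:
    - [[-0.2, 0, 0.3], [0, 0, 0], -0.5]
    - [[0, 0, 0], [0, 0, 0], -0.5]
    - [[0, 0, 0], [0, 0, 0], -0.5]
    - [[0, 0, 0], [0, 0, 0], -0.5]
    - [[-0.4, 0, -0.3], [0, 0, 0], -0.5]
    - [[-0.4, 0, -0.3], [0, 0, 0], -0.5]
    - [[0, 0, 0], [0, 0, 0], -0.5]
    - [[0, 0, 0], [0, 0, 0], -0.5]
    - [[0, 0, 0], [0, 0, 0], -0.5]
    - [[0, 0, 0], [0, 0, 0], -0.5]

```text
t: 17.55
tcp_pos: [0.4634, -0.3157, 0.1136]
tool_rot: [-2.953, -0.184, -0.938]
force: [-0.4, 0.9, 9.0]
width: 0.0577
grasp_force: 25.0
```

```bash
python3 st.py;  python3 - <<'E'
from h import *
im,i,W=cam('side'); u,v=proj(i,W,[.465,-.315,.11]).astype(int); save('s7.png',cv2.resize(im[v-50:v+50,u-60:u+60],None,fx=6,fy=6,interpolation=cv2.INTER_CUBIC))
E
```

```text
timer in plate mm [30.5934 -0.4535  8.0946] tool err deg (world) [-0.0175  0.2207 -0.3102]
to go mm [0.3307 0.4963 0.1557] [-0.4116  0.8517  9.0487] 0.05774610511427607 25.001411139965057 17.55
```

View pics/s7.png

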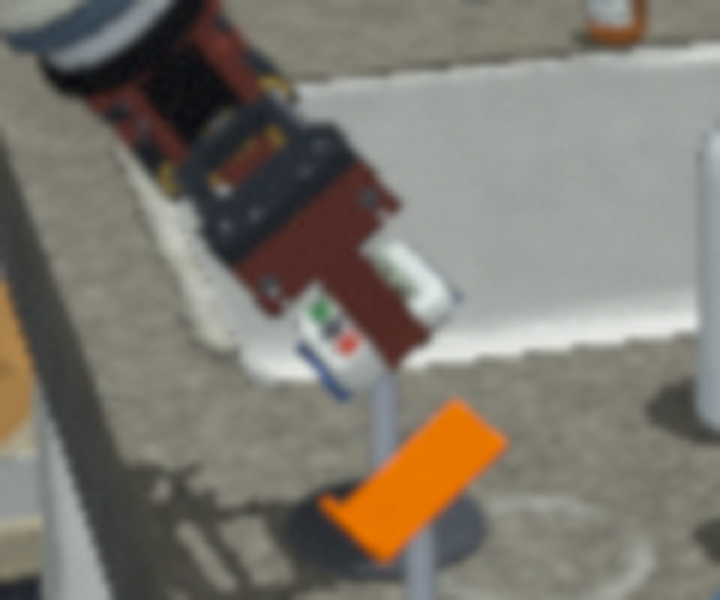

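The side crop shows the timer flat on the plate, with the lip at (320,370) just under its bottom edge. One last small slide, then I'll look at the reading.

Emit:
jog_arm:
  series:
    - [[-0.1, 0, 0.1], [0, 0, 0], -0.5]
    - [[-0.4, 0, -0.3], [0, 0, 0], -0.5]
    - [[-0.4, 0, -0.3], [0, 0, 0], -0.5]
    - [[-0.4, 0, -0.3], [0, 0, 0], -0.5]
    - [[0, 0, 0], [0, 0, 0], -0.5]
    - [[0, 0, 0], [0, 0, 0], -0.5]
    - [[0, 0, 0], [0, 0, 0], -0.5]
    - [[0, 0, 0], [0, 0, 0], -0.5]
    - [[0, 0, 0], [0, 0, 0], -0.5]
    - [[0, 0, 0], [0, 0, 0], -0.5]

```text
t: 18.85
tcp_pos: [0.4629, -0.3157, 0.1134]
tool_rot: [-2.952, -0.185, -0.94]
force: [4.0, 0.8, 10.2]
width: 0.0577
grasp_force: 25.0
```

```bash
python3 st.py
```

```text
timer in plate mm [30.1088 -0.4251  8.1065] tool err deg (world) [-0.0325  0.314  -0.3367]
to go mm [0.735  0.516  0.4239] [ 4.0454  0.7982 10.2436] 0.05766894472552646 25.00093013048172 18.85
```

The upslope force (9 N) now exceeds the normal force (6 N), so the bottom edge is on the lip. I'll release and back away along the plate normal.

Emit:
jog_arm:
  series:
    - [[0, 0, 0], [0, 0, 0], -0.2]
    - [[0, 0, 0], [0, 0, 0], 0.4]
    - [[0, 0, 0], [0, 0, 0], 0.7]
    - [[0, 0, 0], [0, 0, 0], 1]
    - [[0, 0, 0], [0, 0, 0], 1]
    - [[0, 0, 0], [0, 0, 0], 1]
    - [[0, 0, 0], [0, 0, 0], 1]
    - [[-6, -1, 8], [0, 0, 0], 1]
    - [[-6, -1, 8], [0, 0, 0], 1]
    - [[-6, -1, 8], [0, 0, 0], 1]

```text
t: 20.1
tcp_pos: [0.4426, -0.3183, 0.1364]
tool_rot: [-2.954, -0.184, -0.934]
force: [0.3, -1.0, -0.5]
width: 0.0878
grasp_force: 0.0
```

Emit:
jog_arm:
  series:
    - [[-12, -1, 16], [0, 0, 0], 1]
    - [[-12, -1, 16], [0, 0, 0], 1]
    - [[-12, -1, 16], [0, 0, 0], 1]
    - [[-12, -1, 16], [0, 0, 0], 1]
    - [[-12, -1, 16], [0, 0, 0], 1]
    - [[-6, 0, 8], [0, 0, 0], 1]
    - [[0, 0, 0], [0, 0, 0], 1]
    - [[0, 0, 0], [0, 0, 0], 1]
    - [[0, 0, 0], [0, 0, 0], 1]
    - [[0, 0, 0], [0, 0, 0], 1]

```text
t: 21.35
tcp_pos: [0.3772, -0.3228, 0.2231]
tool_rot: [-2.953, -0.184, -0.933]
force: [0.5, -0.3, -0.4]
width: 0.0875
grasp_force: 0.0
```

Run:
```python
from fit import *
im,i,W=cam('wrist'); save('w8.png',im); s=manip.sense();print(s['tcp_pos'],s['width'],s['force'],s['t'])
Rp,o=plate([.451,-.3167,.119])
for x in(0,.058):
  for y in(.029,-.029): print(x,y,proj(i,W,o+Rp@[x,y,.012]))
```

```text
[ 0.3772 -0.3229  0.2232] 0.08778057925840113 [ 0.1051 -0.0383 -0.3814] 21.4
0 0.029 [298.0258 257.6196]
0 -0.029 [361.7674 257.9552]
0.058 0.029 [296.8105 193.8856]
0.058 -0.029 [363.8428 194.2066]
```

View pics/w8.png

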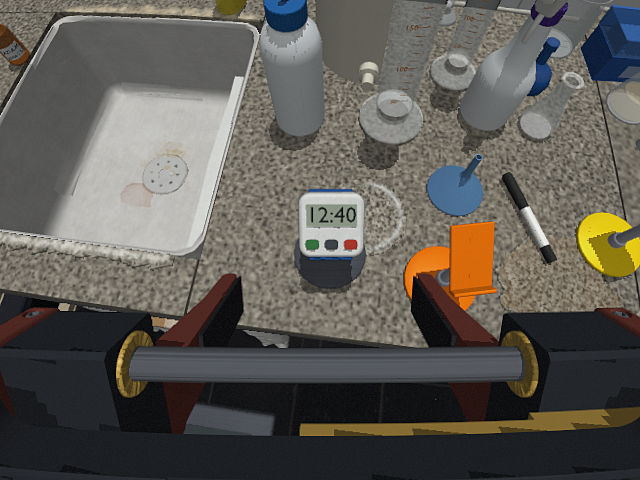

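The timer sits at (331,224), square on the blue plate against the lip and the right way up. It matches the predicted outline (297–363 × 194–258), and the gripper is clear.

```bash
python3 -c "
from workcell import manip
print(manip.hand_in())"
```

```text
the job is handed in; nothing more can be done
None
```

I set the timer flat on the blue stand's plate, square against the lip with the display the right way up. The gripper is open and backed away, and the bystanders in the last picture still stand. I handed the job in at about 21 s of the 38 s allowed, and no verdict was shown.

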